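Fit the quick-release foot and hold the telescopic phone stand fully raised

TASK

Get the phone stand ready for photographing the bamboo boxes: press the blue quick-release foot fully home, flush in the recess on top of the stand's head, while the column is still right down. Then take the head by its grip, squeeze the orange trigger in, and pull the column straight up past its first stop to the second one, which is its highest. Finish holding it up there by the grip with the trigger still squeezed, so that the clamp collar can be tightened, and leave the other things on the desk where they are.

Things in the scene. Friction and masses are not known exactly. Their poses are not given: they have to be found in the camera images.
- stand: telescopic stand, screwed to the desk: round dark steel base 140 mm across and 15 mm high, upright silver outer tube 34 mm across, black clamp collar 44 mm across at 140 to 162 mm above the desk with a wing screw out to 43 mm on its +x side. Origin: centre of the base's underside; z up along the column. Three latch holes 55 mm apart on the tube's -y side (down, first stop, second stop)
- column (a joint): height of the column in m: 0 right down (starts so, latched), 0.055 first stop, 0.110 second stop, mechanical end 0.111. Trigger out: latched, cannot be raised. Trigger squeezed: slides freely past the first stop, takes 6 to 8 N to lift (about 0.4 kg, rubs a little), sinks if let go. If the trigger comes out on the way, the pin catches in the next hole
- column_recess (a point): centre of the recess floor in the top of the head; rises with the column; axes as the stand's. Recess 50.4 mm (x) by 36.4 mm (y), 10 mm deep, open upward, in a silver platform 60 (x) by 42 mm (y); rim 10 mm above this point, 232 mm above the desk when down. A sprung steel ball in its -x wall rubs on the foot, so it stays 2 to 3 mm proud until pressed down with 6 to 10 N
- column_grip (a point): centre of the head's black grip block, 24 mm below the recess floor, 198 mm above the desk when down; axes as the stand's. Block: 27 mm down to 19 mm up, 44 mm in x; above it the platform, only 21 mm out in y, so fingers can pass down beside it. +y face: fixed rubber cheek, 25 mm out. -y face: orange trigger, 31 mm out, 25 mm squeezed. A grip across y squeezes the trigger
- trigger (a joint): how far the orange trigger is squeezed in, in m: 0 out, 0.006 fully in; the latch is free beyond 0.004. The spring takes 3.6 N to start and 7.2 N fully in; a grip of 20 N or more both squeezes it and carries the column without slipping
- trigger_face (a point): centre of the outer face of the orange trigger, a ribbed paddle 30 mm wide (x) and 38 mm high, at the -y side of the head; squeezed towards the stand's +y
- foot: quick-release foot, 0.07 kg: blue plate 48 (x) by 34 mm (y), 10 mm thick, bottom edges bevelled 2 mm, with a silver rail on top, 34 mm in x, 16 mm in y, 18 mm high (top 28 mm above the underside). Origin: centre of the underside. Lies upright on the desk. Goes in the recess x along x, either way round, rail up; home: underside on the recess floor, blue top flush with the rim
- foot_rail (a point): centre of the foot's silver rail in x and y, 22 mm above the foot's underside: the place to pinch it, across y (16 mm)
- battery: spare camera battery, black block 55 x 38 x 21 mm, low, does not belong on the stand; leave it alone. Origin: centre of its underside
- lens_cap: round black lens cap, 62 mm across, 9 mm thick; leave it alone. Origin: centre of its underside
- phone: white smartphone lying flat, 150 x 72 x 9 mm, to be mounted later by somebody else; leave it alone. Origin: centre of its underside
- wallet: dark brown wallet lying flat, 115 x 90 x 20 mm; leave it alone. Origin: centre of its underside
- pen_pot: woven bamboo pen pot, 72 mm across, 95 mm tall, its pens reach 165 mm; leave it alone. Origin: centre of its underside
- cup: small woven bamboo cup, 60 mm across, 62 mm tall; leave it alone. Origin: centre of its underside
- cane_box: round lidded bamboo box, 129 mm across, 86 mm tall, in front of the white photo card; leave it alone. Origin: centre of its underside
Things that resemble listed ones, but are neither listed nor needed, are in the scene too. What is shaped like the foot but turquoise is not meant.

How it is judged:
On the way, in this order (a step that is already met when the one before it is completed fails the run):
1. the foot is pressed fully home in the recess, with the column still right down, and let go (z of foot in the frame of column_recess between -0.003 and 0.0015 m and horizontal distance between foot and column_recess below 0.003 m and angle between the z axis of foot and the z axis of column_recess, either way round below 0.05 rad and angle between the x axis of foot and the x axis of column_recess, either way round below 0.08 rad and value of joint column below 0.006 m and contact force between the fingers and foot below 0.3 N), for 0.2 s.
2. the trigger is squeezed and the column is drawn up past its first stop (value of joint trigger above 0.0035 m and value of joint column above 0.06 m and contact force between the fingers and column above 2 N), for 0.05 s.
At the end, for the whole second after the job is handed in: the column stands still at its second stop (within 4 mm), held there by the fingers gripping the head (more than 4 N) with the trigger squeezed in (4 mm or more), and the foot is home in the recess (underside within 1.5 mm of its floor, square to it), not itself held (z of foot in the frame of column_recess between -0.003 and 0.0015 m and horizontal distance between foot and column_recess below 0.003 m and angle between the z axis of foot and the z axis of column_recess, either way round below 0.05 rad and angle between the x axis of foot and the x axis of column_recess, either way round below 0.08 rad and value of joint column above 0.106 m and velocity of joint column between -0.01 and 0.01 m/s and value of joint trigger above 0.004 m and contact force between the fingers and column above 4 N and contact force between the fingers and foot below 1 N); the arm keeps its last pose, push and grip.
It fails at once if another thing on the desk is pushed away (more than 30 mm) or tipped (distance of any of battery, lens_cap, phone, wallet, pen_pot, cup, cane_box from where it was at the start of the episode above 0.03 m or angle between any of battery, lens_cap, phone, wallet, pen_pot, cup, cane_box's own z axis and vertical above 0.3 rad).
It also fails if it takes over 67 s, if anything falls off the work surface, if the arm or the gripper's body presses on something with over 40 N, if the wrist force passes 120 N, or if a joint passes its speed limit or range.

ROBOT

A 7-joint arm with a two-finger parallel gripper is mounted at the origin on the work surface. World frame = base frame: x ahead of the robot, y to its left, z up, the work surface at z = 0. Lengths are in m, angles in rad, forces in N, time in s.
With the tool pointing down it reaches from about 0.35 to 0.9 m from the base axis. Payload 8.1 kg.
Tool frame: the origin (TCP) lies at the centre of the arm's flange, where the gripper is bolted on; the fingertips stand 178 mm ahead of it and the grasp point (between the pads) lies 159 mm ahead of it; x points along the fingers, z is the direction in which the jaws open and shut, and the axes are right-handed (so a half turn about x gives the same grasp; the last joint's range is limited). The gripper opens to 92 mm and grips with 3 to 60 N. Pads are 19 mm wide; open, the fingers measure 130 mm over their backs; the gripper's body (75 mm by 190 mm) begins 47 mm behind the grasp point.
Start: joints at [-1.275, 0.434, 0.025, 1.573, -0.012, 1.134, -0.075], TCP at [0.243, 0.576, 0.405] pointing down, gripper open.
Joint ranges: [-2.62, 2.62], [-0.44, 2.09], [-1.27, 1.32], [0.08, 2.57], [-1.32, 4.46], [0.12, 2], [-2.74, 2.74]. Speed limits (rad/s): [2.22, 2.22, 3.01, 3.01, 3.14, 3.14, 3.14].

INTERFACE

Orientations are given as a rotation vector (axis times angle).
In Python, from cell import arm, get_image, search_frame, pinpoint gives the robot as it stands.
- The arm moves only by the tool arm_command, never from a script. Its argument "motion" is a list of rows, each a list of 7 numbers: the finger opening in mm, from 0 to 91.8, then the shift along the tool's x, y, z in mm, then the turn, a rotation vector about the tool's x, y, z in degrees. In form: [[fingers, x, y, z, ax, ay, az], ...]. A call has 1 to 5 rows; each row shifts and turns the commanded pose from where the row before left it, along the tool's axes as they then stand; what a row does not reach is not made up. A row lasts 1/8 s, in which the tool goes at most 62.5 mm and 10.7 degrees, less where a joint would pass 70% of its speed; a pose out of reach is approached as far as the arm can. A call with a gripper value outside its range is refused whole. The fingers move at their own pace and stop on an object; "newtons" is the grip in N (left out, the last holds). Time passes only in rows, so rows that do not move let the fingers close. It gives the time, the measured TCP pose, the force and the opening at its end, in the units of the state.
- arm.observe(): the state, without advancing time (a new reading comes with each control period).
- get_image(name): name is "scene" or "top" or "wrist"; returns a dict with "frame" (400x640x3 uint8, red, green, blue), "range_z" (400x640 float32, m along the optical axis (not along the pixel's ray), 0 where there is no reading), "K" (3x3 intrinsics, pixels), "origin" and "rotation" of the camera in the world; the wrist camera has in their place "tool_from_camera" (4x4, takes a point from camera to tool coordinates, whose origin is the TCP and whose axes are the tool frame's). Camera axes: x right, y down, z forward; pixel columns grow to the right and rows downward; lengths in m; the calibration is good to about 2 mm. A picture is of the moment at which its call begins: read the wrist's pose just before it.
- arm.sign_off(): hands the job in, once; it reports no verdict.
Trained networks look in the newest picture that a camera, given by its name, has taken for a name from the list of things; names that differ only in an ending like _2 or _b are one class to them, and where a whole thing is asked for, a point or a joint stands for the part that bears it (a point fixed in the world has none). Each returns a list of dicts, best first, with "p" (0 to 1); they miss things now and then, are a little off and sometimes report something else, mostly with a low value. They report only what shows in the picture. A call takes as long as a camera call. They do not tell look-alikes from the thing itself.
- search_frame(camera, target): "point" ([x, y, z] in m, in world coordinates, good to about 4 mm: the middle of the surface that is visible of it).
- pinpoint(camera, target): "point" ([x, y, z] in m, in world coordinates, good to about 4 mm: a listed point, or the origin of a listed thing).
The state is a dict: "clock": time; "joints": joint angles; "dq": joint speeds; "joint_efforts": joint torques, N m; "position": TCP position; "ee_rot": TCP orientation; "force": force on the tool from outside, world axes, zero at the start; "ft_torque": the same for the moment, N m; "width": opening from 0.0 (shut) to 1.0 (fully open).
Only numpy, scipy, OpenCV 4.12 (cv2) and the standard library are available. Lean on these libraries where they do the work, as an engineer would, in place of code of your own. Each camera call takes 0.05 s, during which the arm holds its last target. There are 200 camera calls.

## Working session

There is one attempt and no reset: what is moved stays moved. The work goes in short steps, Python scripts to look and compute and a tool call to move; the robot and the scene stay as the last step left them, time stands still between calls to the robot, and variables do not carry over. Pictures are saved under pics/ and viewed, about 8 in all and at most 12, crops included, and the job is handed in when it is done.

Besides the shell and the picture viewer there is one more tool, called as name([rows], argument=value, ...), one row to a line, values as JSON. arm_command: Moves the arm, as the interface text tells. Its arguments: {"type":"object","properties":{"motion":{"type":"array"},"newtons":{"type":"number"}},"required":["motion"]}

```bash
mkdir -p pics; ls
cat > h.py <<'E'
import numpy as np, cv2
from cell import arm,get_image,search_frame,pinpoint
from scipy.spatial.transform import Rotation as R
np.set_printoptions(precision=4,suppress=True)
def save(im,n,crop=None,s=1):
    f=im["frame"][:,:,::-1]
    if crop: f=f[crop[1]:crop[3],crop[0]:crop[2]]
    cv2.imwrite(n,cv2.resize(np.ascontiguousarray(f),None,fx=s,fy=s,interpolation=cv2.INTER_CUBIC))
def pose(im,st=None):
    if "origin" in im: return np.array(im["rotation"]),np.array(im["origin"])
    r=R.from_rotvec(st["ee_rot"]).as_matrix();T=np.array(im["tool_from_camera"])
    return r@T[:3,:3], np.array(st["position"])+r@T[:3,3]
def cloud(im,st=None):
    Rm,o=pose(im,st);K=im["K"];z=im["range_z"];v,u=np.mgrid[:z.shape[0],:z.shape[1]]
    c=np.stack([(u-K[0][2])/K[0][0]*z,(v-K[1][2])/K[1][1]*z,z],-1)
    return c@Rm.T+o
def proj(im,p,st=None):
    Rm,o=pose(im,st);c=Rm.T@(np.array(p)-o);q=np.array(im["K"])@c;return q[:2]/q[2]
E
python3 - <<'E'
from h import *
st=arm.observe();print(st)
print(R.from_rotvec(st["ee_rot"]).as_matrix())
ims={c:get_image(c) for c in("scene","top")}
save(ims["scene"],"pics/s1.png");save(ims["top"],"pics/t1.png")
for c in ims:
  for n in("foot","foot_rail","column_recess","column_grip","trigger_face","stand"):
    for d in pinpoint(c,n)[:3]: print(c,n,np.array(d["point"]),round(d["p"],2),proj(ims[c],d["point"]))
E
```

```text
pics
{'clock': 0.0, 'joints': array([-1.2746,  0.4352,  0.025 ,  1.5741, -0.0116,  1.134 , -0.0751]), 'dq': array([-0.0006,  0.0002,  0.0012, -0.0001, -0.0007,  0.0006,  0.0015]), 'joint_efforts': array([ -0.0003, -66.7858,   0.9849, -31.446 ,  -0.0606,   0.0431,
         0.0002]), 'position': array([0.2426, 0.5757, 0.4039]), 'ee_rot': array([-0.9116,  1.3731,  0.9099]), 'force': array([-0.5584,  0.8503,  1.042 ]), 'ft_torque': array([0.0502, 0.0081, 0.0157]), 'width': 0.9952577081678815}
[[-0.0005 -0.9215  0.3883]
 [-0.0015  0.3883  0.9215]
 [-1.     -0.0002 -0.0016]]Traceback (most recent call last):
  File "<stdin>", line 8, in <module>
  File "h.py", line 18, in proj
    Rm,o=pose(im,st);c=Rm.T@(np.array(p)-o);q=np.array(im["K"])@c;return q[:2]/q[2]
                                              ~~~~~~~~~~~~~~~~~^~
ValueError: matmul: Input operand 1 does not have enough dimensions (has 0, gufunc core with signature (n?,k),(k,m?)->(n?,m?) requires 1)
```

```bash
sed -i 's/return np.array(im\["rotation"\]),/return R.from_rotvec(im["rotation"]).as_matrix(),/' h.py
python3 - <<'E'
from h import *
ims={c:get_image(c) for c in("scene","top")}
print(ims["top"]["rotation"],ims["top"]["origin"],ims["top"]["K"])
for c in ims:
  for n in("foot","foot_rail","column_recess","column_grip","trigger_face","stand","pen_pot","cup","cane_box"):
    for d in pinpoint(c,n)[:3]: print(c,n,np.array(d["point"]),round(d["p"],2),proj(ims[c],d["point"]))
E
```

```text
[-2.1811  2.12   -0.137 ] [ 0.38   -0.0418  1.5295] [[518.2947   0.     317.8786]
 [  0.     518.2947 198.0623]
 [  0.       0.       1.    ]]
scene foot [ 0.5901 -0.3082  0.0022] 0.64 [239.0533 209.8861]
scene foot [ 0.6004 -0.2177 -0.0032] 0.59 [260.327  218.2989]
scene foot [ 0.5064 -0.3666 -0.0001] 0.46 [235.7437 192.7327]
scene foot_rail [ 0.4105 -0.14    0.0189] 0.63 [299.0171 185.4827]
scene foot_rail [ 0.5963 -0.2165  0.0178] 0.51 [260.4668 213.4689]
scene foot_rail [ 0.5049 -0.3645  0.0233] 0.51 [235.4816 188.0335]
scene column_recess [ 0.56   -0.0434  0.2241] 0.72 [307.4573 171.6254]
scene column_grip [ 0.5582 -0.0408  0.1951] 0.86 [308.6899 178.4748]
scene trigger_face [ 0.3839 -0.4829 -0.0011] 0.24 [224.7889 168.6133]
scene stand [ 0.5575 -0.0374 -0.0013] 0.7 [311.2988 221.0676]
scene pen_pot [0.6361 0.4159 0.0046] 0.65 [439.5951 269.6437]
scene cup [0.6492 0.2831 0.0018] 0.92 [396.2182 262.6287]
scene cane_box [0.7278 0.023  0.0035] 0.63 [311.0496 260.3382]
scene cane_box [0.4887 0.3443 0.0007] 0.6 [422.6939 232.0186]
scene cane_box [ 0.5586 -0.0385 -0.0019] 0.52 [310.90
[... 202 characters left out ...]
rail [ 0.5965 -0.2164  0.0212] 0.73 [380.9924 194.3635]
top foot_rail [ 0.5041 -0.3644  0.0182] 0.69 [431.2165 227.2713]
top foot_rail [ 0.4126 -0.1439  0.0167] 0.66 [355.0042 256.6493]
top column_recess [ 0.5573 -0.041   0.2238] 0.66 [321.1529 196.6333]
top column_grip [ 0.5558 -0.0389  0.1993] 0.95 [320.2958 198.4578]
top trigger_face [ 0.5604 -0.041   0.2216] 0.51 [321.184  195.5441]
top trigger_face [ 0.5512 -0.0723  0.1951] 0.44 [333.1081 200.7863]
top stand [ 0.5549 -0.0366  0.0026] 0.88 [319.4093 207.4314]
top pen_pot [ 0.6419  0.4191 -0.0011] 0.8 [168.391  174.5007]
top cup [ 0.652   0.2827 -0.0034] 0.67 [214.1155 172.5814]
top cane_box [0.7272 0.0252 0.0007] 0.76 [300.5216 150.1287]
```

View pics/s1.png

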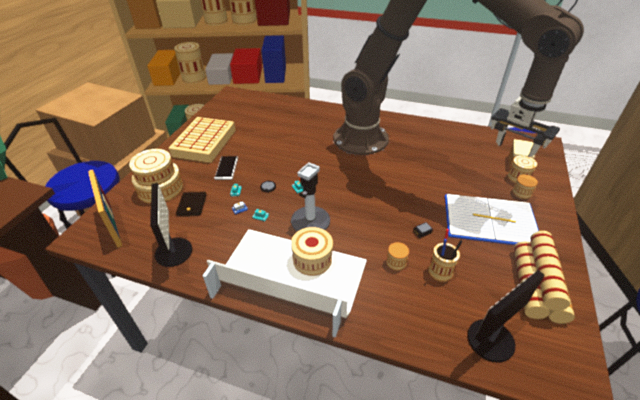

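View pics/t1.png

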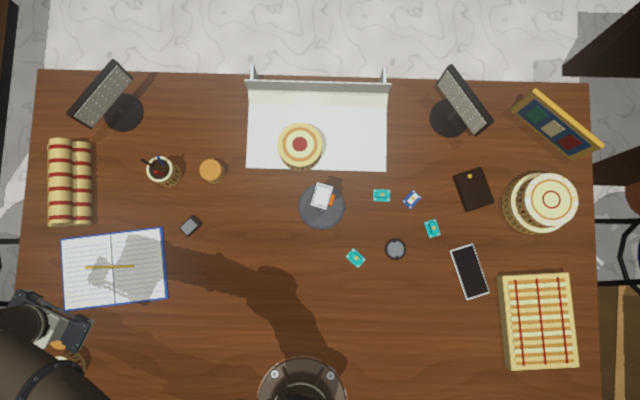

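Run:
```python
from h import *
im=get_image("top")
a=[cv2.resize(np.ascontiguousarray(im["frame"][y-28:y+28,x-36:x+36,::-1]),None,fx=10,fy=10,interpolation=cv2.INTER_CUBIC) for x,y in((398,200),)]
b=cv2.resize(np.ascontiguousarray(im["frame"][160:240,290:360,::-1]),None,fx=7,fy=7,interpolation=cv2.INTER_CUBIC)
cv2.imwrite("pics/c1.png",cv2.resize(np.hstack([a[0],cv2.resize(b,(490,560))]),None,fx=.65,fy=.65))
f=im["frame"].astype(int);P=cloud(im)
blue=(f[:,:,2]>f[:,:,1]+40)&(f[:,:,2]>f[:,:,0]+40)
blue[:, :395]=0;blue[:,430:]=0;blue[:185]=0;blue[215:]=0
n,l,s,_=cv2.connectedComponentsWithStats(blue.astype(np.uint8));print(s[1:])
q=P[blue];print(q.mean(0),len(q));print(cv2.minAreaRect((q[:,:2]*1000).astype(np.float32)))
top=(P[:,:,2]>.225)&(P[:,:,2]<.245);top[:,:300]=0;top[:,345:]=0;top[:175]=0;top[220:]=0
q=P[top];print(q.mean(0),len(q));print(cv2.minAreaRect((q[:,:2]*1000).astype(np.float32)))
```

```text
[[404 192   9   9  24]
 [411 198   8   9  20]
 [405 202   4   5  12]]
[ 0.5808 -0.2991  0.0369] 56
((482.2069091796875, -186.45025634765625), (33.74989318847656, 352.7130432128906), 40.71424865722656)
[ 0.5554 -0.0396  0.2305] 158
((555.4295043945312, -39.542266845703125), (42.26480484008789, 65.53040313720703), 74.88288116455078)
```

View pics/c1.png

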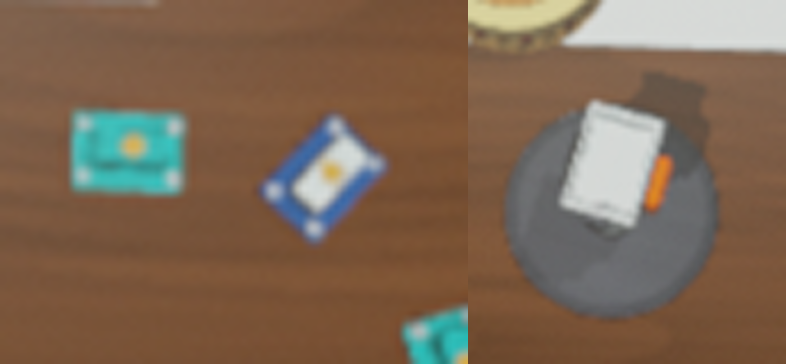

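arm_command([
  [91.8,-55,-15,-15,0,0,0],
  [91.8,0,-42,-43,0,0,0],
  [91.8,0,-42,-43,0,0,0],
  [91.8,0,-42,-43,0,0,0],
  [91.8,0,-42,-43,0,0,0],
], newtons=20)

```text
clock: 1.82
position: [0.3392, 0.3306, 0.46]
ee_rot: [-0.91, 1.371, 0.911]
force: [-0.1, 0.6, -0.1]
width: 0.996
```

arm_command([
  [91.8,0,-42,-43,0,0,0],
  [91.8,0,-42,-43,0,0,0],
  [91.8,0,-42,-43,0,0,0],
  [91.8,0,-42,-43,0,0,0],
  [91.8,0,-42,-43,0,0,0],
])

```text
clock: 2.45
position: [0.449, 0.051, 0.4601]
ee_rot: [-0.911, 1.37, 0.911]
force: [2.1, 1.5, 0.2]
width: 1.001
```

arm_command([
  [91.8,0,-42,-43,0,0,0],
  [91.8,0,-42,-43,0,0,0],
  [91.8,0,-42,-43,0,0,0],
  [91.8,0,-42,-43,0,0,0],
  [91.8,0,-42,-43,0,0,0],
])

```text
clock: 3.08
position: [0.5594, -0.2284, 0.4598]
ee_rot: [-0.911, 1.371, 0.911]
force: [0.4, -0.0, 0.1]
width: 0.996
```

arm_command([
  [91.8,20,-30,-30,0,0,0],
  [91.8,20,-29,-31,0,0,0],
  [91.8,0,0,0,9,0,0],
  [91.8,0,0,0,9,0,0],
  [91.8,0,0,0,0,0,0],
])

```text
clock: 3.7
position: [0.5896, -0.3058, 0.4194]
ee_rot: [-0.671, 1.465, 0.671]
force: [-0.0, -0.1, 0.5]
width: 1.002
```

```bash
cat > look.py <<'E'
from h import *
import sys
st=arm.observe();im=get_image("wrist");save(im,sys.argv[1]);f=im["frame"].astype(int);P=cloud(im,st)
print(st["position"],st["ee_rot"],st["force"])
Rt=R.from_rotvec(st["ee_rot"]).as_matrix();print("jaw yaw",np.degrees(np.arctan2(Rt[1,2],Rt[0,2])))
hsv=cv2.cvtColor(im["frame"],cv2.COLOR_RGB2HSV)
blue=((hsv[:,:,0]>108)&(hsv[:,:,0]<128)&(hsv[:,:,1]>120)&(hsv[:,:,2]>60)).astype(np.uint8)
n,l,s,c=cv2.connectedComponentsWithStats(blue)
k=1+np.argmax(s[1:,4]);print(s[k],c[k])
q=P[l==k];z=np.median(q[:,2]);print("z",z)
q=q[abs(q[:,2]-z)<.004]
(cx,cy),(w,h),a=cv2.minAreaRect((q[:,:2]*1000).astype(np.float32));print("foot",cx,cy,w,h,"yaw of w side",a)
for d in pinpoint("wrist","foot_rail"): print(d)
E
python3 look.py pics/w1.png
```

```text
[ 0.5896 -0.3058  0.4194] [-0.6707  1.4652  0.6708] [-0.0072 -0.0762  0.4616]
jaw yaw 49.20596036568611
[310 160  15  19  38] [315.0263 165.0263]
z 0.008933382606632734
foot 572.5947265625 -300.09674072265625 13.469390869140625 29.80349349975586 yaw of w side 10.137899398803711
{'point': [0.5865, -0.3039, 0.021], 'p': 0.93}
{'point': [0.5995, -0.2149, 0.0217], 'p': 0.58}
{'point': [0.4991, -0.3706, 0.0227], 'p': 0.55}
{'point': [0.6247, -0.4866, 0.0007], 'p': 0.45}
```

View pics/w1.png

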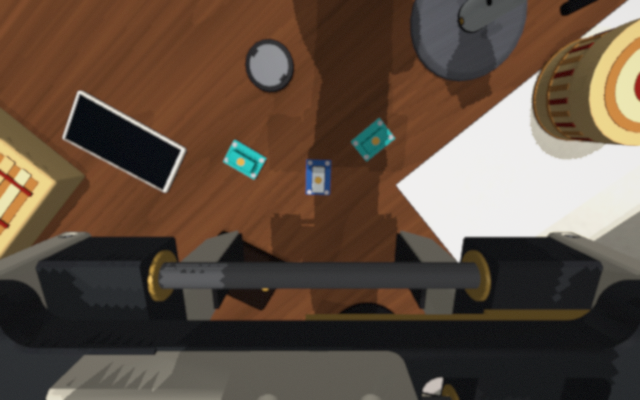

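```bash
cat > m.py <<'E'
from h import *
st=arm.observe();im=get_image("wrist");P=cloud(im,st)
u0,v0=proj(im,[.587,-.304,.02],st).astype(int);print(u0,v0)
w=np.zeros(P.shape[:2],bool);w[v0-30:v0+30,u0-24:u0+25]=1
for lo,hi in((.006,.015),(.02,.034),(.005,.04)):
    q=P[w&(P[:,:,2]>lo)&(P[:,:,2]<hi)]
    print(len(q),np.median(q[:,2]),cv2.minAreaRect((q[:,:2]*1000).astype(np.float32)),q.mean(0))
hsv=cv2.cvtColor(im["frame"],cv2.COLOR_RGB2HSV);m=(w&(hsv[:,:,0]>105)&(hsv[:,:,0]<130)&(hsv[:,:,1]>80)).astype(np.uint8)
q=P[m>0];q=q[abs(q[:,2]-.01)<.012];print(len(q),cv2.minAreaRect((q[:,:2]*1000).astype(np.float32)))
save(im,"pics/w2.png",(u0-40,v0-35,u0+40,v0+35),8)
E
python3 m.py
```

```text
318 177
518 0.008932143572147305 ((586.8714599609375, -305.9319152832031), (33.96608352661133, 48.21647262573242), 47.428157806396484) [ 0.5853 -0.3043  0.009 ]
313 0.02690521679330854 ((586.1469116210938, -305.8373718261719), (16.362224578857422, 33.55420684814453), 49.26504898071289) [ 0.5862 -0.3051  0.0267]
833 0.009641621519713706 ((586.8714599609375, -305.9319152832031), (33.96608352661133, 48.21647262573242), 47.428157806396484) [ 0.5856 -0.3046  0.0156]
384 ((587.291259765625, -304.94366455078125), (33.794822692871094, 46.98389434814453), 48.862388610839844)
```

View pics/w2.png

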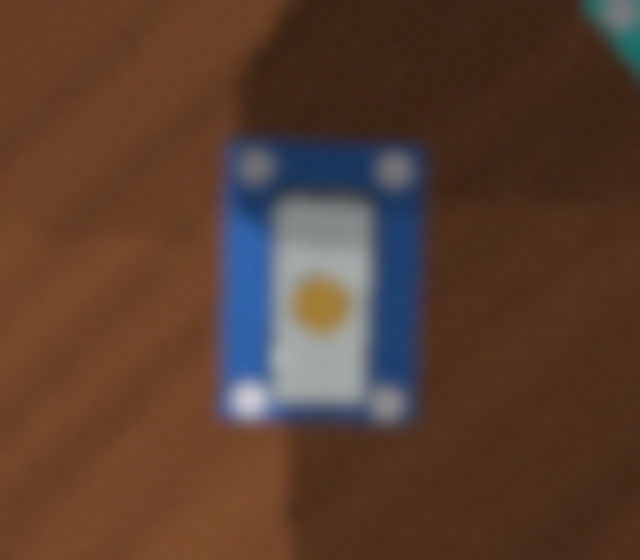

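arm_command([
  [60,60,2.3,-1.8,1,0,0],
  [50,60,0,0,0,0,0],
  [50,60,0,0,0,0,0],
  [50,40,0,0,0,0,0],
  [50,18,0,0,0,0,0],
])

```text
clock: 4.47
position: [0.586, -0.3052, 0.1796]
ee_rot: [-0.656, 1.47, 0.66]
force: [-0.1, 0.0, -0.1]
width: 0.558
```

arm_command([
  [50,0,0,0,0,0,0],
  [0,0,0,0,0,0,0],
  [0,0,0,0,0,0,0],
  [0,0,0,0,0,0,0],
  [0,0,0,0,0,0,0],
])

```text
clock: 5.1
position: [0.587, -0.3061, 0.1833]
ee_rot: [-0.658, 1.467, 0.655]
force: [-0.7, 0.9, 8.1]
width: 0.368
```

arm_command([
  [60,0,0,0,0,0,0],
  [60,0,0,0,0,0,0],
  [60,0,0,0,0,0,0],
])

```text
clock: 5.48
position: [0.5865, -0.3057, 0.1817]
ee_rot: [-0.656, 1.469, 0.657]
force: [-0.3, -0.2, -0.5]
width: 0.628
```

arm_command([
  [60,-10.5,0,0,0,0,0],
  [60,0,0,0,0,0,0],
  [0,0,0,0,0,0,0],
  [0,0,0,0,0,0,0],
  [0,0,0,0,0,0,0],
], newtons=25)

```text
clock: 6.1
position: [0.5864, -0.3057, 0.192]
ee_rot: [-0.656, 1.469, 0.657]
force: [-1.5, 0.2, 0.6]
width: 0.38
```

arm_command([
  [0,0,0,0,0,0,0],
  [0,0,0,0,0,0,0],
])

```text
clock: 6.35
position: [0.5865, -0.3058, 0.1922]
ee_rot: [-0.656, 1.469, 0.656]
force: [0.2, -0.2, -1.6]
width: 0.174
```

arm_command([
  [0,-62,0,0,0,0,0],
  [0,-62,0,0,0,0,0],
  [0,-62,0,0,0,0,0],
  [0,-62,0,0,0,0,0],
  [0,-60,0,0,0,0,0],
])

```text
clock: 6.98
position: [0.5861, -0.3056, 0.5025]
ee_rot: [-0.656, 1.469, 0.656]
force: [1.0, -0.4, -0.8]
width: 0.173
```

arm_command([
  [0,0,22,44.6,0,0,0],
  [0,0,22,44.6,0,0,0],
  [0,0,22,44.6,0,0,0],
  [0,0,22,44.6,0,0,0],
  [0,0,22,44.6,0,0,0],
])

```text
clock: 7.6
position: [0.6535, -0.0647, 0.5002]
ee_rot: [-0.656, 1.469, 0.657]
force: [0.9, -0.3, -0.4]
width: 0.17
```

arm_command([
  [0,0,0,0,-9,0,0],
  [0,0,0,0,-9,0,0],
  [0,0,0,0,-9,0,0],
  [0,0,0,0,0,0,0],
  [0,0,0,0,0,0,0],
])

```text
clock: 8.22
position: [0.6533, -0.0664, 0.5001]
ee_rot: [-1.013, 1.322, 1.014]
force: [-0.2, 0.2, -0.1]
width: 0.172
```

```bash
cat > m2.py <<'E'
from h import *
import sys
st=arm.observe();im=get_image("wrist");P=cloud(im,st)
Rt=R.from_rotvec(st["ee_rot"]).as_matrix();print(st["position"],"jaw yaw",np.degrees(np.arctan2(Rt[1,2],Rt[0,2])),st["width"],Rt[:,0])
for n in("column_recess","column_grip","foot"):
    for d in pinpoint("wrist",n): print(n,d,proj(im,d["point"],st))
d=np.linalg.norm(P[:,:,:2]-[.556,-.04],axis=2)<.05
for lo,hi in((.227,.239),(.216,.226)):
    m=(d&(P[:,:,2]>lo)&(P[:,:,2]<hi)).astype(np.uint8)
    n,l,s,c=cv2.connectedComponentsWithStats(m);k=1+np.argmax(s[1:,4])
    q=P[l==k];print(s[k],np.median(q[:,2]),cv2.minAreaRect((q[:,:2]*1000).astype(np.float32)))
save(im,sys.argv[1])
np.savez("w.npz",P=P,f=im["frame"])
E
python3 m2.py pics/w3.png
```

```text
[ 0.6533 -0.0664  0.5001] jaw yaw 74.9354897309699 0.1721585408534669 [-0.0002  0.0001 -1.    ]
column_recess {'point': [0.5597, -0.0408, 0.222], 'p': 0.87} [318.5123  94.2773]
column_grip {'point': [0.5595, -0.0366, 0.2002], 'p': 0.77} [322.8869  95.2346]
foot {'point': [0.5061, -0.369, -0.0006], 'p': 0.71} [117.2836 130.1802]
foot {'point': [0.658, -0.0642, 0.3076], 'p': 0.69} [322.8635 245.0365]
foot {'point': [0.4074, -0.1448, -0.0004], 'p': 0.6} [225.1971  24.219 ]
foot {'point': [0.5948, -0.2161, -0.0033], 'p': 0.56} [224.2378 158.0957]
[ 294   46   53   84 1297] 0.23079249922569503 ((556.51025390625, -38.80392074584961), (42.077911376953125, 64.25033569335938), 74.9579849243164)
[ 298   60   45   65 2781] 0.22108586879166953 ((559.1043090820312, -39.50476837158203), (36.63812255859375, 50.62192916870117), 74.89645385742188)
```

View pics/w3.png

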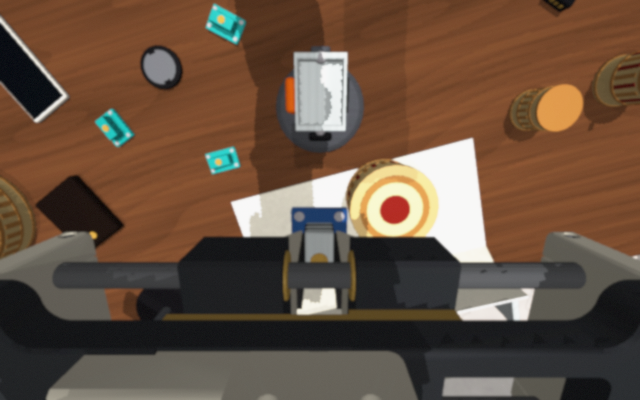

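Run:
```python
from h import *
d=np.load("w.npz");P=d["P"];st=arm.observe();Rt=R.from_rotvec(st["ee_rot"]).as_matrix()
T=(P-st["position"])@Rt*1000
f=d["f"][200:240,280:360]
m=np.zeros(P.shape[:2],bool);m[200:240,280:360]=1
m&=(T[:,:,0]>176)&(T[:,:,0]<190)&(abs(T[:,:,1])<40)
q=T[m];print(len(q),q.min(0),q.max(0),np.median(q,0))
for y in range(8,28,3):
  r=q[(q[:,1]>y)&(q[:,1]<=y+3)]
  if len(r):print(y,len(r),np.percentile(r[:,2],[1,99]),np.median(r[:,0]))
print("recess in tool", (np.array([.5588,-.0394,.222])-st["position"])@Rt*1000)
```

```text
1217 [176.0087   8.6332 -16.4626] [189.9379  23.1646  17.3225] [183.1828  18.0051   0.0775]
8 83 [-16.4308  17.1775] 183.19783661468378
11 150 [-16.3892  17.1301] 183.19227303464626
14 283 [-16.2241  16.9676] 182.72402825039893
17 271 [-16.1972  16.8891] 183.09513318818583
20 397 [-16.1342  16.8624] 183.57556527259032
23 33 [-14.5877  14.915 ] 186.58215474815103
recess in tool [278.1761  98.273    1.5496]
```

arm_command([
  [0,0,50,1.1,0,0,0],
  [0,0,48.9,0,0,0,0],
  [0,40,0,0,0,0,0],
  [0,28,0,0,0,0,0],
  [0,0,0,0,0,0,0],
])

```text
clock: 9.05
position: [0.5574, -0.0395, 0.4308]
ee_rot: [-1.014, 1.324, 1.018]
force: [0.3, 1.8, 0.3]
width: 0.167
```

Run:
```python
from h import *
st=arm.observe();Rt=R.from_rotvec(st["ee_rot"]).as_matrix();im=get_image("wrist");P=cloud(im,st)
T=(P-st["position"])@Rt*1000
print(st["position"],st["force"],(np.array([.5588,-.0394,.222])-st["position"])@Rt*1000)
m=np.zeros(P.shape[:2],bool);m[180:245,270:370]=1
for lo,hi in((176,188),(196,205)):
  q=T[m&(T[:,:,0]>lo)&(T[:,:,0]<hi)&(abs(T[:,:,1])<45)]
  print(len(q))
  if len(q): print(q.min(0),q.max(0),np.median(q,0))
save(im,"pics/w4.png",(240,150,400,270),5)
```

```text
[ 0.5574 -0.0395  0.4308] [0.3157 1.7952 0.2614] [208.8008  -2.0333   0.7096]
1178
[176.0078   8.5586 -16.3278] [187.9793  23.2289  17.3594] [183.0492  17.7015   0.2276]
994
[198.0964   1.1181 -20.2417] [204.9863  33.1211  21.9839] [200.3016  25.3589   1.4687]
```

View pics/w4.png

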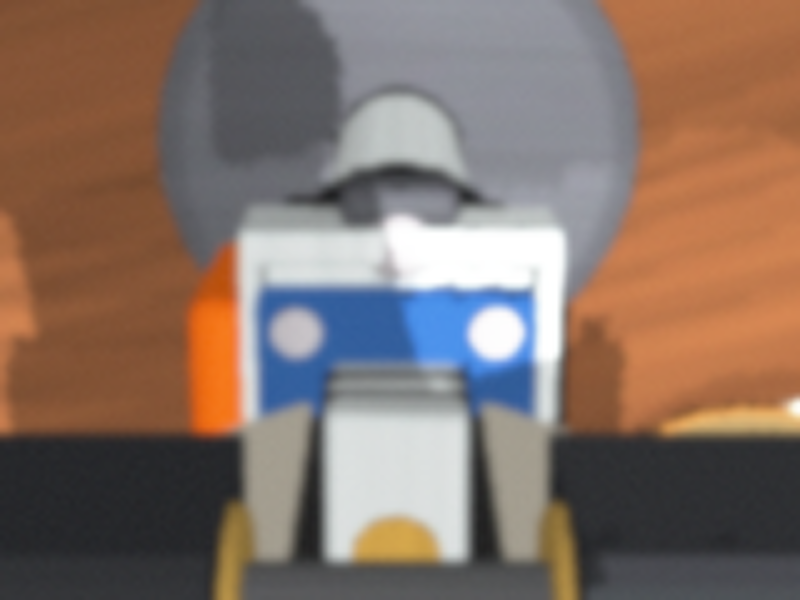

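Run:
```python
from h import *
st=arm.observe();Rt=R.from_rotvec(st["ee_rot"]).as_matrix();im=get_image("wrist");P=cloud(im,st)
T=(P-st["position"])@Rt*1000
print(st["position"],st["force"],(np.array([.5588,-.0394,.222])-st["position"])@Rt*1000)
for c in (300,308,330,338):
  print(c);print(np.c_[np.arange(188,212),T[188:212,c]][::1][:,[0,1,2]].round(1).tolist())
```

```text
[ 0.558  -0.0398  0.4323] [ 0.3445 -0.2179  0.0269] [210.2654  -0.857    0.7286]
300
[[188.0, 253.9, 20.7], [189.0, 214.4, 28.7], [190.0, 210.2, 28.9], [191.0, 208.0, 28.7], [192.0, 205.3, 28.7], [193.0, 202.6, 28.6], [194.0, 201.3, 28.3], [195.0, 201.4, 27.6], [196.0, 200.9, 27.0], [197.0, 201.8, 26.1], [198.0, 202.1, 25.4], [199.0, 201.4, 24.8], [200.0, 201.9, 24.0], [201.0, 211.4, 20.8], [202.0, 212.0, 19.9], [203.0, 211.8, 19.3], [204.0, 211.4, 18.6], [205.0, 211.0, 18.0], [206.0, 211.0, 17.3], [207.0, 189.4, 22.9], [208.0, 188.2, 22.6], [209.0, 185.7, 22.7], [210.0, 182.4, 23.0], [211.0, 182.8, 22.3]]
308
[[188.0, 203.2, 31.9], [189.0, 202.7, 31.3], [190.0, 204.0, 30.3], [191.0, 204.4, 29.6], [192.0, 205.8, 28.6], [193.0, 203.0, 28.5], [194.0, 201.2, 28.3], [195.0, 200.6, 27.8], [196.0, 201.4, 26.9], [197.0, 200.9, 26.3], [198.0, 199.2, 26.1], [199.0, 200.9, 25.0], [200.0, 202.4, 23.9], [201.0, 211.5, 20.8], [202.0, 211.1, 20.2], [203.0, 211.9, 19.2], [204.0, 211.1, 18.7], [205.0, 210.4, 18.2], [206.0, 211.6, 17.1], [207.0, 189.0, 23.0], [208.0, 186.9, 23.0], [209.0, 185.8, 22.7
[... 412 characters left out ...]
211.7, 18.5], [205.0, 211.5, 17.9], [206.0, 212.4, 16.9], [207.0, 189.5, 22.9], [208.0, 185.8, 23.3], [209.0, 185.2, 22.8], [210.0, 182.7, 23.0], [211.0, 181.4, 22.7]]
338
[[188.0, 254.6, 20.5], [189.0, 214.2, 28.7], [190.0, 212.2, 28.5], [191.0, 208.8, 28.5], [192.0, 206.0, 28.5], [193.0, 203.0, 28.5], [194.0, 201.1, 28.3], [195.0, 201.8, 27.5], [196.0, 201.7, 26.8], [197.0, 201.5, 26.2], [198.0, 200.6, 25.7], [199.0, 200.7, 25.0], [200.0, 201.6, 24.1], [201.0, 212.1, 20.6], [202.0, 211.6, 20.0], [203.0, 211.4, 19.4], [204.0, 212.2, 18.4], [205.0, 211.7, 17.8], [206.0, 212.5, 16.9], [207.0, 189.2, 22.9], [208.0, 186.3, 23.1], [209.0, 185.0, 22.9], [210.0, 182.4, 23.1], [211.0, 184.2, 21.9]]
```

arm_command([
  [0,0,-0.4,0.5,0,0,0],
  [0,6,0,0,0,0,0],
  [0,3,0,0,0,0,0],
  [0,3,0,0,0,0,0],
  [0,0,0,0,0,0,0],
], newtons=40)

```text
clock: 9.78
position: [0.5587, -0.0395, 0.4201]
ee_rot: [-1.016, 1.321, 1.016]
force: [0.5, 0.0, -0.6]
width: 0.173
```

arm_command([
  [0,2,0,0,0,0,0],
  [0,2,0,0,0,0,0],
  [0,0,0,0,0,0,0],
])

```text
clock: 10.15
position: [0.5588, -0.0396, 0.4162]
ee_rot: [-1.017, 1.32, 1.015]
force: [3.0, -0.1, -2.0]
width: 0.174
```

arm_command([
  [0,1.5,0,0,0,0,0],
  [0,1,0,0,0,0,0],
  [0,0,0,0,0,0,0],
])

```text
clock: 10.52
position: [0.5588, -0.0396, 0.4141]
ee_rot: [-1.016, 1.32, 1.015]
force: [4.5, -0.3, 3.1]
width: 0.169
```

arm_command([
  [0,1.5,0,0,0,0,0],
  [0,1,0,0,0,0,0],
  [0,0,0,0,0,0,0],
])

```text
clock: 10.9
position: [0.5586, -0.0398, 0.4139]
ee_rot: [-1.016, 1.318, 1.015]
force: [-5.4, 1.2, 27.1]
width: 0.171
```

arm_command([
  [91.8,-2,0,0,0,0,0],
  [91.8,0,0,0,0,0,0],
  [91.8,0,0,0,0,0,0],
  [91.8,0,0,0,0,0,0],
])

```text
clock: 11.4
position: [0.5584, -0.0394, 0.4128]
ee_rot: [-1.016, 1.322, 1.017]
force: [-0.4, 0.8, -0.7]
width: 0.559
```

arm_command([
  [91.8,-50,0,0,0,0,0],
  [91.8,-30,-40,0,0,0,0],
  [91.8,0,-55,0,0,0,0],
  [91.8,0,0,0,0,0,0],
  [91.8,0,0,0,0,0,0],
])

```text
clock: 12.02
position: [0.6502, -0.064, 0.4924]
ee_rot: [-1.015, 1.323, 1.017]
force: [0.1, 1.8, 0.2]
width: 0.998
```

Run:
```python
from h import *
st=arm.observe();Rt=R.from_rotvec(st["ee_rot"]).as_matrix();im=get_image("wrist");P=cloud(im,st)
print(st["position"],st["force"],st["width"])
for n in("foot","column_recess","column_grip","trigger_face"):
    for d in pinpoint("wrist",n)[:2]: print(n,d,proj(im,d["point"],st))
S=(P-[.5588,-.0394,.222])@R.from_euler('z',-15.05,degrees=True).as_matrix()*1000
u,v=proj(im,[.5588,-.0394,.232],st).astype(int)
hsv=cv2.cvtColor(im["frame"],cv2.COLOR_RGB2HSV)
b=(hsv[:,:,0]>105)&(hsv[:,:,0]<130)&(hsv[:,:,1]>80)&(abs(S[:,:,0])<40)&(abs(S[:,:,1])<30)
q=S[b];q=q[abs(q[:,2]-10)<4];print("blue",np.percentile(q,[1,50,99],axis=0))
r=(~b)&(abs(S[:,:,0])<31)&(abs(S[:,:,1])<21.5)&(abs(S[:,:,2]-10)<5)&((abs(S[:,:,0])>26)|(abs(S[:,:,1])>19))
print("rim",np.percentile(S[r],[1,50,99],axis=0))
save(im,"pics/w5.png",(u-70,max(v-60,0),u+70,max(v-60,0)+110),5)
```

```text
[ 0.6502 -0.064   0.4924] [0.0672 1.7538 0.2414] 0.9983798036584897
foot {'point': [0.5634, -0.0382, 0.2175], 'p': 0.89} [321.3819 102.5509]
foot {'point': [0.508, -0.3693, -0.0017], 'p': 0.89} [114.7614 133.5383]
trigger_face {'point': [0.551, -0.0694, 0.1958], 'p': 0.55} [284.9093  99.8129]
blue [[-21.9303 -15.7742   7.4966]
 [  2.3729   1.2066   9.0603]
 [ 24.8653  17.6866  10.6845]]
rim [[-30.6248 -20.9004   6.6135]
 [ -1.4205  -0.5127   8.9638]
 [ 30.4883  20.8557  10.5566]]
```

View pics/w5.png

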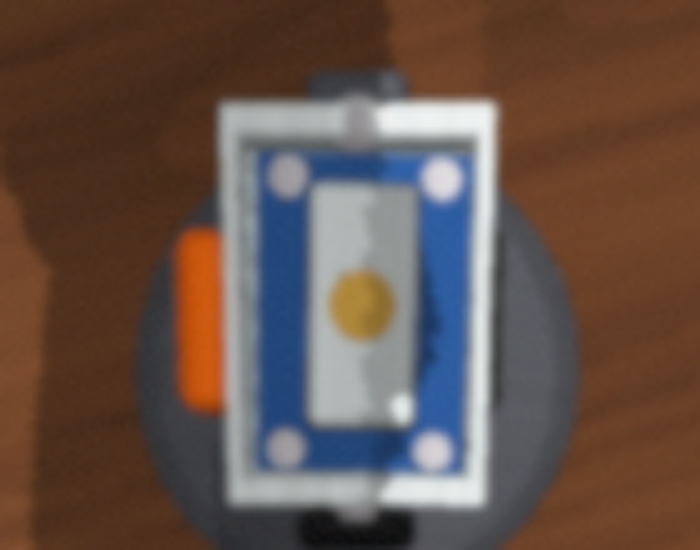

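arm_command([
  [91.8,0,50,0,0,0,0],
  [91.8,0,43.5,0.2,0,0,0],
  [91.8,25,0,0,0,0,0],
  [91.8,0,0,0,0,0,0],
  [91.8,0,0,0,0,0,0],
])

```text
clock: 12.9
position: [0.5603, -0.0398, 0.4691]
ee_rot: [-1.016, 1.32, 1.015]
force: [0.3, -0.1, -0.4]
width: 0.999
```

arm_command([
  [91.8,40,1,0,0,0,0],
  [91.8,30,0,0,0,0,0],
  [91.8,20,0,0,0,0,0],
  [91.8,12,0,0,0,0,0],
  [91.8,0,0,0,0,0,0],
])

```text
clock: 13.52
position: [0.5594, -0.0395, 0.3661]
ee_rot: [-1.016, 1.321, 1.016]
force: [-0.2, -0.2, 0.4]
width: 0.998
```

arm_command([
  [40,0,0,0,0,0,0],
  [40,0,0,0,0,0,0],
  [40,0,0,0,0,0,0],
  [40,0,0,0,0,0,0],
  [40,0,0,0,0,0,0],
], newtons=35)

```text
clock: 14.15
position: [0.5592, -0.0397, 0.3666]
ee_rot: [-1.016, 1.321, 1.015]
force: [-0.1, 1.5, 4.3]
width: 0.539
```

arm_command([
  [40,0,0,0,0,0,0],
  [40,-8,0,0,0,0,0],
  [40,-8,0,0,0,0,0],
  [40,0,0,0,0,0,0],
])

```text
clock: 14.65
position: [0.5592, -0.0397, 0.3827]
ee_rot: [-1.017, 1.321, 1.016]
force: [3.3, -2.2, -2.7]
width: 0.537
```

arm_command([
  [40,-15,0,0,0,0,0],
  [40,-15,0,0,0,0,0],
  [40,-15,0,0,0,0,0],
  [40,-15,0,0,0,0,0],
  [40,-15,0,0,0,0,0],
])

```text
clock: 15.28
position: [0.5592, -0.0396, 0.4572]
ee_rot: [-1.017, 1.321, 1.016]
force: [5.9, -2.9, -8.8]
width: 0.536
```

arm_command([
  [40,-8,0,0,0,0,0],
  [40,-7,0,0,0,0,0],
  [40,-4,0,0,0,0,0],
  [40,0,0,0,0,0,0],
  [40,0,0,0,0,0,0],
])

```text
clock: 15.9
position: [0.5591, -0.0396, 0.4762]
ee_rot: [-1.016, 1.321, 1.016]
force: [3.6, -2.4, -4.0]
width: 0.536
```

Run:
```python
from h import *
st=arm.observe();print(st["position"],st["force"],st["width"]*92,st["clock"])
for c in("top","scene","wrist"):
  im=get_image(c);P=cloud(im,st)
  for n in("column_recess","column_grip","foot"):
    for d in pinpoint(c,n)[:4]: 
      if d["point"][2]>.1: print(c,n,d)
  if c=="wrist":
    S=(P-[.5588,-.0394,.222])@R.from_euler('z',-15.05,degrees=True).as_matrix()*1000
    hsv=cv2.cvtColor(im["frame"],cv2.COLOR_RGB2HSV)
    h=(S[:,:,2]>80)&(S[:,:,2]<140)&(abs(S[:,:,0])<35)&(abs(S[:,:,1])<16)
    b=(hsv[:,:,0]>105)&(hsv[:,:,0]<130)&(hsv[:,:,1]>80)
    print("blue z",np.median(S[h&b],0),(h&b).sum());r=h&~b&(abs(S[:,:,0])>26);print("rim",np.median(S[r],0),r.sum())
  if c=="wrist": save(im,"pics/w6.png")
st=arm.observe();print(st["position"],st["force"])
```

```text
[ 0.5591 -0.0396  0.4762] [ 3.5985 -2.4003 -3.9523] 49.33103456446546 15.9
scene column_recess {'point': [0.558, -0.041, 0.3351], 'p': 0.85}
scene column_recess {'point': [0.5593, -0.041, 0.3049], 'p': 0.51}
scene foot {'point': [0.5598, -0.0401, 0.333], 'p': 0.61}
wrist foot {'point': [0.5627, -0.0373, 0.3293], 'p': 0.61}
blue z [-15.6575  -1.1594 118.3419] 1923
rim [-29.2728   0.1114 116.5164] 1564
[ 0.5591 -0.0396  0.4762] [ 4.069  -3.0457 -3.5099]
```

View pics/w6.png

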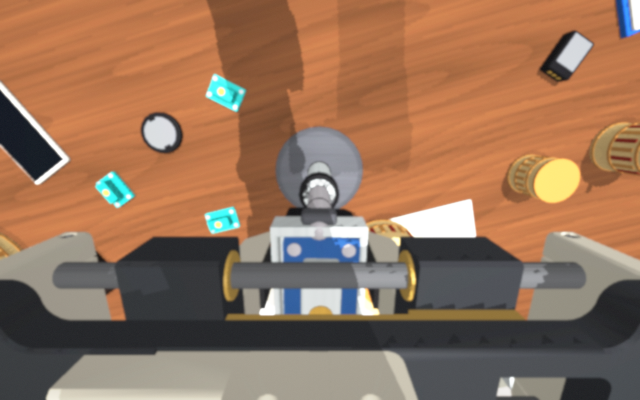

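Run:
```python
from h import *
st=arm.observe();im=get_image("wrist");P=cloud(im,st)
S=(P-[.5588,-.0394,.222])@R.from_euler('z',-15.05,degrees=True).as_matrix()*1000
hsv=cv2.cvtColor(im["frame"],cv2.COLOR_RGB2HSV);b=(hsv[:,:,0]>105)&(hsv[:,:,0]<130)&(hsv[:,:,1]>80)
for u in(290,300,335,345):
  print(u,[(v,round(float(S[v,u,0]),1),round(float(S[v,u,2]),1),int(b[v,u])) for v in range(214,246,2)])
print(st["position"],st["width"])
```

```text
290 [(214, -21.2, 75.4, 0), (216, -29.2, 103.7, 0), (218, -29.5, 107.6, 0), (220, -29.3, 109.8, 0), (222, -29.5, 113.0, 0), (224, -29.3, 115.2, 0), (226, -29.0, 116.9, 0), (228, -28.9, 119.0, 0), (230, -27.6, 118.1, 0), (232, -26.7, 118.1, 0), (234, -26.4, 119.6, 0), (236, -24.5, 117.4, 0), (238, -22.3, 114.3, 1), (240, -22.6, 117.3, 1), (242, -22.0, 118.1, 1), (244, -21.7, 119.5, 0)]
300 [(214, -21.2, 75.2, 0), (216, -29.3, 103.7, 0), (218, -29.2, 106.6, 0), (220, -29.3, 109.6, 0), (222, -29.3, 112.3, 0), (224, -29.1, 114.6, 0), (226, -29.4, 117.8, 0), (228, -28.1, 116.8, 0), (230, -27.8, 118.5, 0), (232, -26.6, 117.9, 0), (234, -26.1, 118.9, 0), (236, -24.7, 117.8, 0), (238, -22.3, 114.2, 1), (240, -22.7, 117.5, 1), (242, -22.1, 118.3, 1), (244, -21.2, 118.3, 1)]
335 [(214, -33.8, 114.6, 0), (216, -33.2, 115.5, 0), (218, -32.1, 115.1, 0), (220, -31.6, 116.1, 0), (222, -30.5, 115.6, 0), (224, -29.7, 116.1, 0), (226, -29.3, 117.5, 0), (228, -28.6, 118.2, 0), (230, -27.8, 118.3, 0), (232, -26.6, 117.7, 0), (234, -26.3, 119.3, 0), (236, -24.6, 117.3, 0), (238, -22.0, 113.4, 1), (240, -22.5, 116.8, 1), (242, -22.2, 118.5, 1), (244, -21.3, 118.5, 1)]
345 [(214, -21.3, 75.4, 0), (216, -29.2, 103.3, 0), (218, -29.2, 106.3, 0), (220, -29.2, 109.1, 0), (222, -29.2, 112.1, 0), (224, -29.5, 115.5, 0), (226, -29.0, 116.6, 0), (228, -28.8, 118.6, 0), (230, -27.7, 118.0, 0), (232, -27.1, 118.9, 0), (234, -25.1, 116.4, 0), (236, -24.9, 118.0, 0), (238, -22.5, 114.6, 1), (240, -21.9, 115.4, 1), (242, -22.2, 118.4, 1), (244, -21.1, 118.0, 1)]
[ 0.5591 -0.0396  0.4762] 0.5378866495606952
```

The rim is at about 118.3 mm and the blue top at about 118.3 mm, so the foot is flush. The column is at about 109.5 mm and steady. I'm handing in.

```bash
python3 -c "
from cell import arm
print(arm.sign_off())"
```

```text
the job is handed in; nothing more can be done
None
```

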